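# Square up a bundle of shelf plates on the sloping rest

### The arm

A 6-joint arm with a two-finger parallel gripper is mounted at the origin on the work surface. World frame = base frame: x ahead of the robot, y to its left, z up, the work surface at z = 0. Lengths are in m, angles in rad, forces in N, time in s.
With the tool pointing down it reaches from about 0.225 to 0.725 m from the base axis. Payload 3.1 kg.
Tool frame: the origin (TCP) lies on the centre line of the jaws, within the pads' length; the fingertips stand 11 mm ahead of it and the grasp point (between the pads) lies 8 mm behind it; z points along the fingers, y is the line along which they close (so a half turn about z gives the same grasp; the last joint's range is limited). The gripper opens to 85 mm and grips with 20 to 120 N. Pads are 22 mm wide; open, the fingers measure 114 mm over their backs; the gripper's body (76 mm by 85 mm) begins 54 mm behind the grasp point. The pads swing forward as they close: fully open they stand 13 mm farther back than shut.
Start: joints at [1.181, 0.048, 0.099, 1.622, 0, 1.443], TCP at [0.136, 0.507, 0.242] pointing down, gripper open.
Joint ranges: [-2.91, 2.91], [-0.99, 1.94], [-1.21, 1.42], [-2.12, 2.29], [-1.49, 1.47], [-3.14, 3.14]. Speed limits (rad/s): [2.79, 2.79, 3.14, 3.14, 3.14, 3.14].

### API

Orientations are given as a unit quaternion [w, x, y, z].
In Python, from rig import r gives the robot as it stands. Calls block until the motion is done:
- r.goto(position, orientation): joint-space move of the TCP to a pose.
- r.move_l(position, rot=None, speed=0.15, guard=None): straight line of the TCP; rot=None keeps the orientation; speed is the mean speed in m/s. With guard (N) it stops when the force on the tool has changed by that much, and returns True; else False.
- r.move_joints(angles): joint-space move.
- r.gripper_to(opening, grasp_force=None): opening from 0.0 (shut) to 1.0 (fully open); grasp_force is the grip in N (None keeps the last); returns when the fingers have stopped.
- r.pause(seconds).
- r.ik(position, orientation): joint angles nearest the present ones, or None.
- r.snapshot(name): name is "scene" or "top" or "wrist"; returns a dict with "pixels" (480x640x3 uint8, blue, green, red), "vertical_fov" (degrees; the focal length in pixels is half the picture's height over the tangent of half this angle, whatever the lens; pixels are square), "cx", "cy" (the principal point, pixels), "rvec" (rotation vector, rad) and "tvec" (3), from world to camera coordinates, as OpenCV has them; the wrist camera has in their place "mount" (4x4, takes a point from camera to tool coordinates, whose origin is the TCP and whose axes are the flange's). Camera axes: x right, y down, z forward; pixel columns grow to the right and rows downward; lengths in m; the calibration is good to about 2 mm. A picture is of the moment at which its call begins: read the wrist's pose just before it. There is no depth.
A pose or a line that the arm cannot do raises r.IKError and nothing moves.
- r.finish_job(): hands the job in; it is judged then, once.
Trained networks look in the newest picture that a camera, given by its name, has taken for a name from the list of things; names that differ only in an ending like _2 or _b are one class to them, and where a whole thing is asked for, a point or a joint stands for the part that bears it (a point fixed in the world has none). Each returns a list of dicts, best first, with "conf" (0 to 1); they miss things now and then, are a little off and sometimes report something else, mostly with a low value. They report only what shows in the picture. A call takes as long as a camera call. They do not tell look-alikes from the thing itself.
- r.silhouettes(camera, target): "pixels" (480x640 bool, what is visible of it) and "extent" ([left, top, width, height] in pixels, round what is visible of it).
Readings, each from a call of its own:
- r.read_t(): time.
- r.read_joint_positions(): joint angles.
- r.read_qd(): joint speeds.
- r.read_tau(): joint torques, N m.
- r.read_ee_pos(): TCP position.
- r.read_ee_rot(): TCP orientation.
- r.read_wrist_force(): force on the tool from outside, world axes, zero at the start.
- r.read_ft_torque(): the same for the moment, N m.
- r.read_gripper_width(): opening from 0.0 (shut) to 1.0 (fully open).
- r.read_grasp_force(): force on a finger pad.
Only numpy, scipy, OpenCV 4.12 (cv2) and the standard library are available. Lean on these libraries where they do the work, as an engineer would, in place of code of your own. Each camera call takes 0.05 s, during which the arm holds its last target. There are 200 camera calls.

### The job

Lay the loose full-length steel plate on top of the two matching plates that lie crooked on the narrow sloping rest, lengthwise like them, then gently tap the pile until all three plates sit flat with their lower ends fully against the stop and their side edges flush, centred on the bed and ready for strapping. Leave the shorter odd plate and everything else on the bench where they are, and do not press or knock hard on the rest.

Things in the scene. Friction and masses are not known exactly. Their poses are not given: they have to be found in the camera images.
- rest: sloping rest fixed to the bench: base plate 120 x 90 x 8 mm, post, and a bed 36 mm wide, 10 mm thick. Origin under the base's centre, on the bench; x points uphill, the stop is at the low end (-x side, roughly towards the robot). Plates against the stop overhang the bed 12 mm at each side and 15 mm at the upper end, with over 30 mm of free air below
- rest_bed (a point): where the bed's top surface meets the stop, mid-width, 75 mm above the bench, at x -45 mm in the rest's frame. x: uphill along the bed (slope 0.30 rad), y: level across it, z: square to it, up. The bed spans x 0 to 95 mm, y -18 to 18 mm; the stop is at x -8 to 0 mm, 50 mm wide, 30 mm high above the bed
- plate_a: galvanised steel plate, 110 x 60 x 6 mm, about 0.3 kg, four bolt holes (4.5 mm in radius, too small for a finger), origin at the centre of its underside, x along its 110 mm length, z up through its thickness; starts lowest in the crooked pile on the bed, its length running uphill
- plate_b: galvanised steel plate, 110 x 60 x 6 mm, about 0.3 kg, four bolt holes (4.5 mm in radius, too small for a finger), origin at the centre of its underside, x along its 110 mm length, z up through its thickness; starts second in the crooked pile, on plate_a
- plate_c: galvanised steel plate, 110 x 60 x 6 mm, about 0.3 kg, four bolt holes (4.5 mm in radius, too small for a finger), origin at the centre of its underside, x along its 110 mm length, z up through its thickness; starts lying flat on the bench, alone
- odd_plate: bystander: a shorter galvanised plate, 82 x 60 x 6 mm, not part of the set; origin at the centre of its underside, x along its length
- jar: bystander: glass jar with a steel lid, 56 mm across, 80 mm tall; origin at the centre of its underside
- wrench: bystander: steel open-ended wrench lying flat; origin near its middle
- tape_roll: bystander: cardboard-coloured roll lying flat, 84 mm across, 24 mm high; origin at the centre of its underside
- bolt: bystander: short steel bolt lying on the bench, about 50 mm long
- mallet: bystander: hammer lying flat
- carton: bystander: cardboard carton 100 x 130 x 60 mm; origin at the centre of its underside
Things that resemble listed ones, but are neither listed nor needed, are in the scene too. Leave any blue, purple or red look-alike of the plate_c alone.

How it is judged:
At the end, for the whole second after the job is handed in: Plates c on b on a lie flat on the bed (heights within 3 mm), lower ends within 2.5 mm of the stop, sides flush within 2 mm, parallel within 0.035 rad, within 0.05 rad of the bed's line and 12 mm of its middle, released, at rest; bystanders within 20 mm of where they were (z of plate_a in the frame of rest_bed between -0.003 and 0.003 m and x of plate_a in the frame of rest_bed between 0.0525 and 0.0575 m and y of plate_a in the frame of rest_bed between -0.012 and 0.012 m and angle between the x axis of each of plate_a, plate_b, plate_c and the x axis of rest_bed, either way round below 0.05 rad and linear speed of each of plate_a, plate_b, plate_c below 0.01 m/s and z of plate_b in the frame of rest_bed between 0.003 and 0.009 m and x of plate_b in the frame of rest_bed between 0.0525 and 0.0575 m and y of plate_b in the frame of rest_bed between -0.012 and 0.012 m and z of plate_c in the frame of rest_bed between 0.009 and 0.015 m and x of plate_c in the frame of rest_bed between 0.0525 and 0.0575 m and y of plate_c in the frame of rest_bed between -0.012 and 0.012 m and y of plate_b in the frame of plate_a between -0.002 and 0.002 m and angle between the x axis of each of plate_b, plate_c and the x axis of plate_a, either way round below 0.035 rad and y of plate_c in the frame of plate_a between -0.002 and 0.002 m and y of plate_c in the frame of plate_b between -0.002 and 0.002 m and angle between the x axis of plate_c and the x axis of plate_b, either way round below 0.035 rad); the robot touches nothing.
It fails at once if a bystander (the odd plate, jar, wrench, roll, bolt, hammer or carton) is moved by more than 20 mm (distance of any of odd_plate, jar, wrench, tape_roll, bolt, mallet, carton from where it was at the start of the episode above 0.02 m).
It fails at once if the rest is pressed or struck hard (over 45 N, by the robot or through the plates) (contact force between rest and anything else above 45 N).
It also fails if it takes over 72 s, if anything falls off the work surface, if the arm or the gripper's body presses on something with over 40 N, if the wrist force passes 120 N, or if a joint passes its speed limit or range.

## Working session

There is one attempt and no reset: what is moved stays moved. The work goes in short steps, each a Python script; the robot and the scene stay as the last script left them, time stands still between calls to the robot, and variables do not carry over. Pictures are saved under pics/ and viewed, at most 10 in all, crops included, and the job is handed in when it is done.

```bash
ls; mkdir -p pics
python3 - <<'E'
from rig import r
import cv2,numpy as np
for n in ("scene","top"):
    s=r.snapshot(n); cv2.imwrite(f"pics/{n}0.png",s["pixels"])
    print(n,s["vertical_fov"],s["cx"],s["cy"],s["rvec"],s["tvec"])
    for t in ("plate_a","odd_plate","rest"):
        for d in r.silhouettes(n,t): print(t,round(d["conf"],2),d["extent"],d["pixels"].sum())
print(r.read_t(),r.read_ee_pos(),r.read_ee_rot())
w=r.snapshot("wrist");print(w["mount"],w["vertical_fov"])
E
```

```text
pics
scene 50.735675809344215 310.78280190345447 239.89641767191677 [ 1.33070893  2.01460693 -1.04498692] [ 0.25285639 -0.14879491  1.79650796]
plate_a 0.91 [358.8, 255.4, 33.1, 18.7] 379
plate_a 0.88 [314.1, 243.0, 38.8, 16.7] 485
plate_a 0.8 [232.3, 249.9, 23.7, 29.7] 558
plate_a 0.62 [269.4, 204.5, 34.2, 16.4] 316
plate_a 0.59 [367.0, 257.3, 4.3, -0.9] 8
plate_a 0.57 [238.8, 219.0, 22.6, 22.2] 388
plate_a 0.53 [194.5, 203.3, 28.6, 21.5] 387
odd_plate 0.86 [287.1, 264.8, 20.3, 22.9] 441
top 52.97248921239357 318.1548151615401 236.37155685398972 [ 2.14508513 -2.19291224  0.12389745] [-0.04301025  0.50491649  1.12647461]
plate_a 0.81 [385.8, 336.3, 46.7, 39.4] 1212
plate_a 0.69 [225.7, 208.0, 25.7, 51.6] 1326
plate_a 0.69 [412.9, 264.6, 44.2, 51.8] 1159
plate_a 0.67 [233.7, 234.8, 25.1, 29.9] 203
plate_a 0.65 [379.4, 205.6, 45.9, 47.3] 1077
plate_a 0.65 [481.3, 277.2, 52.9, 46.6] 1233
plate_a 0.65 [292.9, 271.5, 47.6, 41.5] 1156
odd_plate 0.88 [320.5, 213.9, 32.1, 41.1] 811
rest 0.92 [230.3, 221.8, 32.7, 51.3] 711
0.4 [0.13585698 0.50702671 0.24211953] [-4.61223287e-05  1.30537797e-01  9.91443317e-01 -1.76884146e-04]
[[-1.11630554e-03 -9.65028402e-01 -2.62142970e-01  6.51554224e-02]
 [ 9.99999099e-01 -8.81808391e-04 -1.01217438e-03 -1.72904272e-04]
 [ 7.45617150e-04 -2.62143864e-01  9.65028517e-01 -1.32167184e-01]
 [ 0.00000000e+00  0.00000000e+00  0.00000000e+00  1.00000000e+00]] 58.90918607195485
```

Run:
```python
import cv2
a=cv2.imread("pics/top0.png")[170:400,170:560]
cv2.imwrite("pics/topc.png",cv2.resize(a,None,fx=2.05,fy=2.05,interpolation=cv2.INTER_CUBIC))
```

```text
(no output)
```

View pics/topc.png

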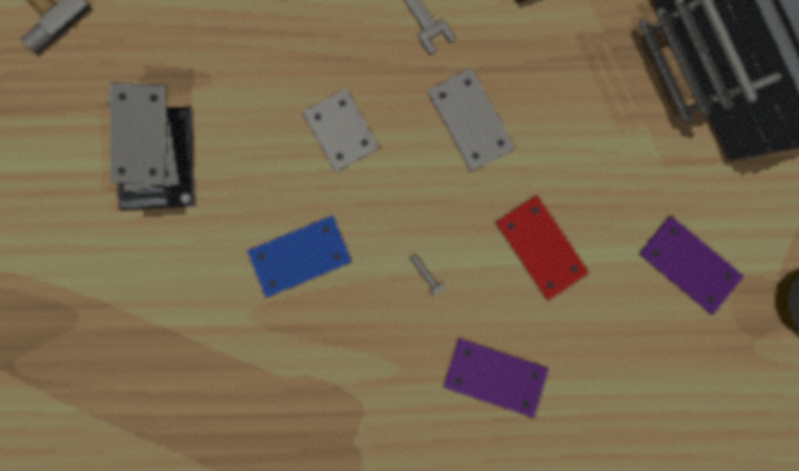

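View pics/scene0.png

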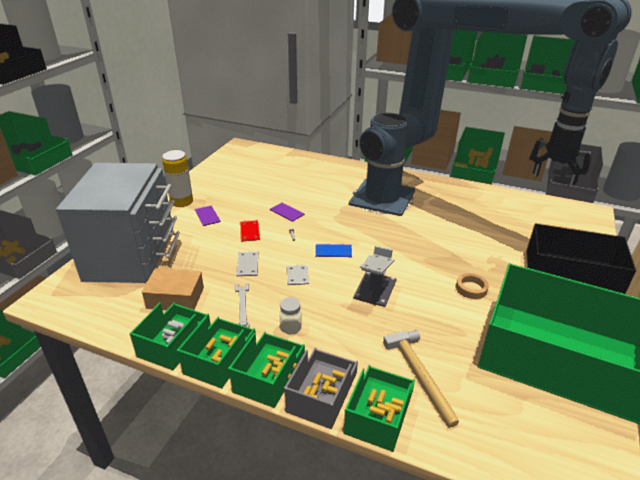

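Candidates for plate_c in the top view: the grey plate at about (400,228), the grey plate at (336,233), blue at (316,295), red at (434,290) and purple at (508,300) and (412,354). The grey pile at (238,236) is on the rest. The grey plate at (400,228) is the full-length loose one. The one at (336,233) is visibly shorter, so it is the odd plate. I'll confirm this from close by with the wrist camera.

```bash
cat > h.py <<'E'
from rig import r
import cv2, numpy as np
from scipy.spatial.transform import Rotation as R
def quat(M): return np.roll(R.from_matrix(M).as_quat(),1)
def mat(q): return R.from_quat(np.roll(q,-1)).as_matrix()
def cam(s,pose=None):
    "K, Rwc, t (world->camera)"
    f=240/np.tan(np.radians(s["vertical_fov"])/2)
    K=np.array([[f,0,s["cx"]],[0,f,s["cy"]],[0,0,1]])
    if "rvec" in s: return K,cv2.Rodrigues(np.array(s["rvec"]))[0],np.array(s["tvec"]).ravel()
    T=np.eye(4);T[:3,:3]=mat(pose[1]);T[:3,3]=pose[0]
    M=np.linalg.inv(T@np.array(s["mount"]))
    return K,M[:3,:3],M[:3,3]
def shot(n):
    pose=(np.array(r.read_ee_pos()),np.array(r.read_ee_rot()))
    s=r.snapshot(n); return s["pixels"],cam(s,pose)
def toplane(C,uv,z):
    K,Rm,t=C; uv=np.atleast_2d(np.asarray(uv,float))
    d=(np.linalg.inv(K)@np.c_[uv,np.ones(len(uv))].T).T@Rm
    o=-Rm.T@t
    return o+d*((z-o[2])/d[:,2])[:,None]
def proj(C,P):
    K,Rm,t=C; q=(K@(Rm@np.atleast_2d(P).T+t[:,None])).T
    return q[:,:2]/q[:,2:]
def tri(Cs,uvs):
    A=[];b=[]
    for (K,Rm,t),uv in zip(Cs,uvs):
        x=np.linalg.inv(K)@[uv[0],uv[1],1]
        for i in (0,1): A.append(Rm[i]-x[i]*Rm[2]); b.append(x[i]*t[2]-t[i])
    return np.linalg.lstsq(np.array(A),np.array(b),rcond=None)[0]
def down(yaw):
    "tool pointing down, tool x = -(cos yaw, sin yaw)"
    x=-np.array([np.cos(yaw),np.sin(yaw),0]);z=np.array([0,0,-1.]);return np.c_[x,np.cross(z,x),z]
E
python3 - <<'E'
from h import *
im,C=shot("top")
def rect(m,z):
    c,_=cv2.findContours(m.astype(np.uint8),0,2); c=max(c,key=cv2.contourArea).reshape(-1,2)
    P=toplane(C,c,z)[:,:2].astype(np.float32)
    return cv2.minAreaRect(P*1000)
for t in("plate_a","odd_plate","rest","mallet","jar","wrench","bolt"):
    for d in r.silhouettes("top",t): print(t,round(d["conf"],2),np.round(d["extent"]),*[np.round(v) for v in rect(d["pixels"],0.006)])
# rest base & pile rough
print(toplane(C,[[238,236]],.095))
for y in (0,.3): 
    for p in ([.35,0,.25],[.35,.1,.25],[.35,-.2,.25],[.4,.2,.25]): print(p,y,r.ik(p,quat(down(y))) is not None)
E
```

```text
plate_a 0.97 [293. 273.  48.  44.] [365. -46.] [ 62. 111.] 20.0
plate_a 0.94 [223. 210.  27.  50.] [514. 144.] [ 67. 118.] 88.0
plate_a 0.94 [385. 336.  51.  40.] [ 220. -271.] [111.  62.] 71.0
plate_a 0.75 [380. 206.  42.  45.] [ 523. -254.] [111.  61.] 27.0
plate_a 0.69 [412. 265.  45.  48.] [ 370. -332.] [110.  63.] 31.0
plate_a 0.55 [482. 275.  49.  50.] [ 345. -507.] [113.  64.] 48.0
plate_a 0.48 [231. 234.  28.  33.] [486. 103.] [17. 69.] 90.0
odd_plate 0.68 [319. 214.  34.  39.] [514. -98.] [81. 59.] 26.0
rest 0.63 [229. 222.  40.  51.] [484. 122.] [122.  90.] 1.0
mallet 0.62 [127. 104.  87.  92.] [736. 323.] [268.  87.] 44.0
jar 0.71 [291. 136.  26.  33.] [717. -29.] [55. 74.] 89.0
wrench 0.7 [345. 130.  49.  67.] [ 689. -180.] [177.  37.] 30.0
wrench 0.6 [320. 215.  31.  37.] [513. -99.] [78. 58.] 27.0
bolt 0.5 [371. 297.  14.  16.] [ 340. -194.] [46. 10.] 39.0
bolt 0.28 [230. 220.  34.  54.] [485. 122.] [ 87. 120.] 89.0
[[0.50130956 0.1268689  0.095     ]]
[0.35, 0, 0.25] 0 True
[0.35, 0.1, 0.25] 0 True
[0.35, -0.2, 0.25] 0 True
[0.4, 0.2, 0.25] 0 True
[0.35, 0, 0.25] 0.3 True
[0.35, 0.1, 0.25] 0.3 True
[0.35, -0.2, 0.25] 0.3 True
[0.4, 0.2, 0.25] 0.3 True
```

Run:
```python
from h import *
import pickle
out=[]
for i,(p,y) in enumerate([((.47,.18,.25),0),((.49,.07,.25),0),((.523,-.254,.22),np.radians(27))]):
    r.goto(p,quat(down(y))); r.pause(.2)
    im,C=shot("wrist"); 
    sil={t:[(d["conf"],d["pixels"]) for d in r.silhouettes("wrist",t)] for t in ("plate_a","odd_plate","rest")}
    for t in sil: print(i,t,[(round(c,2),cv2.boundingRect(m.astype(np.uint8))) for c,m in sil[t]])
    out.append((im,C,sil)); cv2.imwrite(f"pics/w{i}.png",im)
pickle.dump(out,open("w.pkl","wb"))
im,C,sil=out[2]
for c,m in sil["plate_a"]:
    cc,_=cv2.findContours(m.astype(np.uint8),0,2); cc=max(cc,key=cv2.contourArea).reshape(-1,2)
    print(c,cv2.minAreaRect((toplane(C,cc,.006)[:,:2]*1000).astype(np.float32)))
print(r.read_t())
a=np.hstack([out[0][0],out[1][0]]);cv2.imwrite("pics/w01.png",cv2.resize(a,(800,300),interpolation=cv2.INTER_AREA))
```

```text
0 plate_a [(0.84, (207, 188, 100, 167)), (0.77, (0, 11, 140, 122)), (0.56, (201, 178, 102, 156))]
0 odd_plate [(0.97, (0, 192, 87, 104))]
0 rest []
1 plate_a [(0.87, (0, 207, 44, 85)), (0.84, (369, 160, 98, 167)), (0.81, (356, 150, 106, 157)), (0.6, (116, 0, 152, 109)), (0.52, (462, 326, 146, 154)), (0.31, (340, 123, 114, 136))]
1 odd_plate [(0.78, (96, 169, 105, 107)), (0.34, (461, 325, 147, 155))]
1 rest [(0.81, (341, 123, 113, 136))]
2 plate_a [(0.89, (295, 135, 76, 135)), (0.59, (295, 0, 85, 55)), (0.59, (576, 103, 64, 83))]
2 odd_plate [(0.9, (459, 228, 80, 91))]
2 rest []
0.89 ((525.4112548828125, -253.50721740722656), (112.58672332763672, 60.929046630859375), 26.600618362426758)
0.59 ((402.6346130371094, -311.3831481933594), (37.055179595947266, 61.135704040527344), 29.818056106567383)
0.59 ((378.6587219238281, -73.57318115234375), (60.68115234375, 53.577301025390625), 21.274988174438477)
5.525
```

View pics/w0.png

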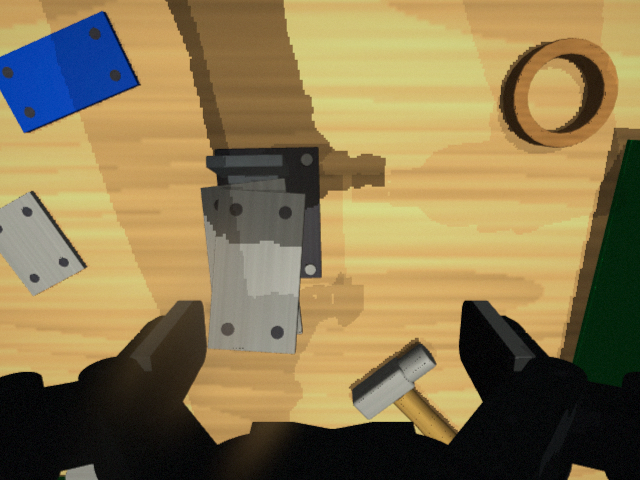

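View pics/w1.png

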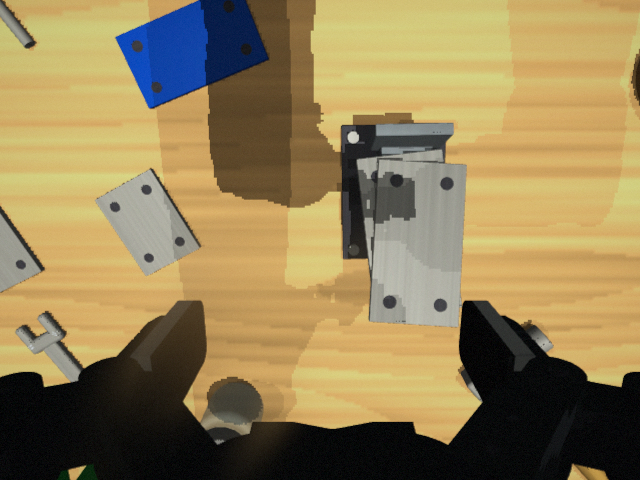

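View pics/w2.png

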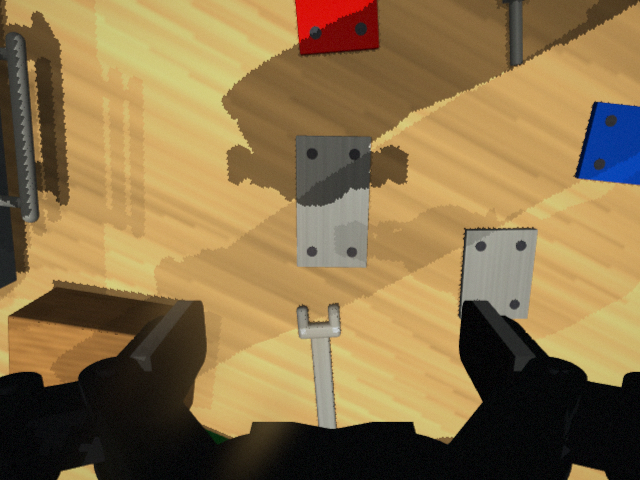

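w2 shows plate_c at (333,200), grey and full length, with the wrench's open end at (320,320) clear of its sides. The odd plate is at (498,272). w0 and w1 show plate b's four top corners and the stop. I'll triangulate those now.

Run:
```python
from h import *
import pickle
from scipy.optimize import least_squares
o=pickle.load(open("w.pkl","rb")); C0,C1=o[0][1],o[1][1]
def sub(im,p):
    g=cv2.cvtColor(im,cv2.COLOR_BGR2GRAY); q=np.array(p,np.float32).reshape(-1,1,2)
    s=cv2.cornerSubPix(g,q.copy(),(4,4),(-1,-1),(3,40,.01)).reshape(-1,2); return s
b0=sub(o[0][0],[(202,188),(305,195),(296,354),(208,348)]);b1=sub(o[1][0],[(377,160),(466,165),(458,327),(370,321)])
print(np.round(b0),np.round(b1))
B=np.array([tri((C0,C1),(u,v)) for u,v in zip(b0,b1)]);print(np.round(B,4))
print("sides",[round(np.linalg.norm(B[i]-B[i-1])*1000) for i in range(4)],"slope",np.arcsin((B[2:,2]-B[1::-1,2])/.11))
# rest: base corners z=.008 (rest frame x uphill) & stop top corners
def rest_pts(q):
    x,y,w=q; M=R.from_euler("z",w).as_matrix(); S=R.from_euler("y",-.3).as_matrix()
    f=lambda p:np.array([x,y,0])+M@np.array(p)
    g=lambda p:f(np.array([-.045,0,.075])+S@np.array(p))
    return f,g
f_=lambda q:(lambda f,g:np.r_[proj(C0,[f((-.06,-.045,.008)) if 0 else f((-.06,.045,.008)),f((.06,.045,.008))]),proj(C0,[g((-.008,-.025,.03)),g((-.008,.025,.03))]),proj(C1,[f((.06,-.045,.008))]),proj(C1,[g((-.008,.025,.03)),g((-.008,-.025,.03))])])(*rest_pts(q))
obs=np.array([(319,148),(321,277),(206,156),(282,155),(343,259),(453,123),(363,125)],float)
s=least_squares(lambda q:(f_(q)-obs).ravel(),[.484,.122,0],loss="soft_l1",f_scale=2)
print(s.x,"\n",np.round((f_(s.x)-obs),1).tolist())
a=np.hstack([cv2.resize(im[y:y+250,x:x+130],None,fx=2.3,fy=2.3,interpolation=cv2.INTER_CUBIC) for im,y,x in((o[0][0],130,195),(o[1][0],100,338))])
cv2.imwrite("pics/crop.png",a)
```

```text
[[200. 188.]
 [305. 194.]
 [294. 353.]
 [206. 351.]] [[380. 156.]
 [466. 164.]
 [458. 327.]
 [368. 321.]]
[[0.4447 0.0988 0.122 ]
 [0.4529 0.161  0.0915]
 [0.5574 0.1543 0.1239]
 [0.5536 0.0945 0.1249]]
sides [109, 70, 110, 60] slope [0.29964556 0.02586344]
[0.48777259 0.12351814 0.02139284] 
 [[-1.5, -0.3], [0.4, 1.2], [-0.8, 0.4], [-0.2, -0.3], [-0.4, 0.7], [-0.2, -0.3], [11.5, -0.6]]
```

View pics/crop.png

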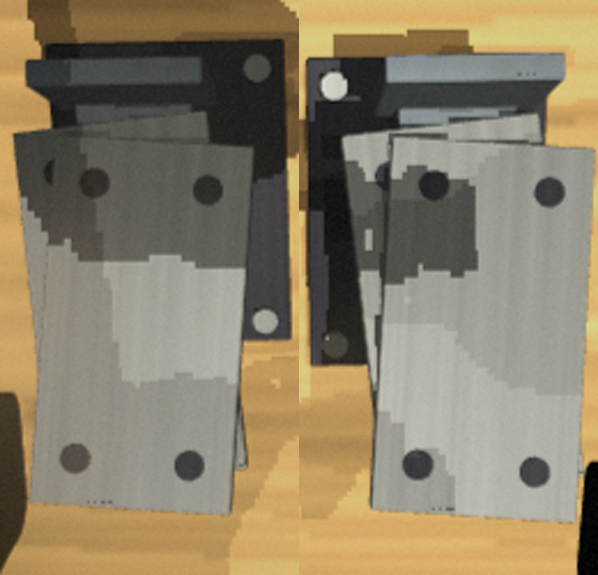

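The stop's robot-side corner in w1 is at (376,124). Plate a shows below plate b, turned the other way.

```bash
cat > bed.py <<'E'
from h import *
Q=np.array([0.4880,0.1235,0.021])
def bed(q=None):
    x,y,w=Q if q is None else q
    M=R.from_euler("z",w).as_matrix(); S=M@R.from_euler("y",-.3).as_matrix()
    return np.array([x,y,0])+M@[-.045,0,.075], S
O,S=bed()
def W(p): return O+S@np.array(p,float)
def inb(P): return (np.atleast_2d(P)-O)@S
TOOL=S@np.diag([-1.,1,-1])   # tool x downhill, y across, z into the bed
E
python3 - <<'E'
from bed import *
import pickle
from scipy.optimize import least_squares
o=pickle.load(open("w.pkl","rb")); C0,C1=o[0][1],o[1][1]
obs=np.array([(319,148),(321,277),(206,156),(282,155),(343,259),(453,123),(376,124)],float)
def f_(q):
    o_,s_=bed(q); M=R.from_euler("z",q[2]).as_matrix()
    f=lambda *p:np.array([q[0],q[1],0])+M@np.array(p); g=lambda *p:o_+s_@np.array(p)
    return np.r_[proj(C0,[f(-.06,.045,.008),f(.06,.045,.008),g(-.008,-.025,.03),g(-.008,.025,.03)]),proj(C1,[f(.06,-.045,.008),g(-.008,.025,.03),g(-.008,-.025,.03)])]
s=least_squares(lambda q:(f_(q)-obs).ravel(),Q);print(s.x,np.round(f_(s.x)-obs,1).tolist())
print("stop corner tri",inb([tri((C0,C1),((282,155),(453,123))),tri((C0,C1),((206,156),(376,124)))]))
b0=[(218,189.6),(305,194.3),(295,354),(208,347.4)];b1=[(378.4,160),(466.7,165.2),(457.1,327),(369.7,321.7)]
B=inb([tri((C0,C1),k) for k in zip(b0,b1)]);print("b",np.round(B,4),B.mean(0))
A=inb([tri((C0,C1),k) for k in zip([(201.5,187.4),(286.3,178.7)],[(357,158.7),(442.8,149)])]);print("a",np.round(A,4))
for h in (.03,.1):
  print(r.ik(W((.055,0,h)),quat(TOOL)),r.ik(W((.125,0,h)),quat(TOOL)))
  T2=TOOL@np.diag([-1.,-1,1]);print(r.ik(W((.055,0,h)),quat(T2)),r.ik(W((.125,0,h)),quat(T2)))
E
```

```text
[0.48761466 0.12379555 0.0171903 ] [[-0.8, -0.2], [0.4, 1.2], [-0.0, -0.0], [0.7, -0.3], [-0.4, 0.3], [0.7, -0.4], [-0.7, -0.0]]
stop corner tri [[-0.00804264  0.0251099   0.03009383]
 [-0.00815247 -0.0241339   0.03116366]]
b [[ 0.0113 -0.0213  0.0139]
 [ 0.0157  0.0385  0.0127]
 [ 0.1251  0.0295  0.0102]
 [ 0.1195 -0.0295  0.0125]] [0.06789938 0.00428225 0.0123379 ]
a [[ 0.0083 -0.0353  0.0056]
 [ 0.0028  0.0248  0.0047]]
[ 0.13543    -0.32260332 -0.51283654  1.08241053 -0.03374903  0.10936074] [ 0.11937164 -0.15110263 -0.33119759  1.09206685 -0.02902802  0.09400445]
[ 0.13543    -0.32260332 -0.51283654  1.08241053 -0.03374903 -3.03223191] [ 0.11937164 -0.15110263 -0.33119759  1.09206685 -0.02902802 -3.0475882 ]
[ 0.14149865 -0.39252641 -0.43082001  1.23455118 -0.03553115  0.11516531] [ 0.12384135 -0.21624561 -0.25418361  1.23435066 -0.03034281  0.09827829]
[ 0.14149865 -0.39252641 -0.43082001  1.23455118 -0.03553115 -3.02642734] [ 0.12384135 -0.21624561 -0.25418361  1.23435066 -0.03034281 -3.04331436]
```

Heights check out: the stop is 30 mm high, a's top is at 5–6 mm and b's at 12 mm. b sits about 13 mm off the stop, and a and b are turned roughly ±0.09 rad. Next I'll grasp plate_c.

```bash
sed -i 's/^Q=.*/Q=np.array([0.4876,0.1238,0.0185])/' bed.py
python3 - <<'E'
from bed import *
q=quat(down(np.radians(26.7))); p=np.array([.5245,-.2537,0])
r.goto(p+[0,0,.06],q); r.gripper_to(.84,40)
hit=r.move_l(p+[0,0,-.006],speed=.04,guard=4); z=r.read_ee_pos()[2]
print("touch",hit,z,"w",r.read_gripper_width())
r.move_l([*p[:2],z+.0025],speed=.05); 
r.gripper_to(0,40)
e=r.read_ee_pos();print("grasped",e,r.read_gripper_width(),r.read_grasp_force(),r.read_wrist_force())
r.move_l(np.array(e)+[0,0,.12],speed=.12)
print(r.read_gripper_width(),r.read_grasp_force(),r.read_wrist_force(),r.read_t())
np.save("zg.npy",e[2])
im,C=shot("wrist");cv2.imwrite("pics/g.png",im)
E
```

```text
touch True 0.0028225607344659724 w 0.8401890225730173
grasped [ 0.52540372 -0.25462971  0.00646564] 0.6787575649528309 46.773046340967994 [ 1.00902981 -0.94996526  4.29006123]
0.6857439178344583 43.67150902748108 [-0.65279585 -0.02756565 -3.87345019] 9.45
```

View pics/g.png

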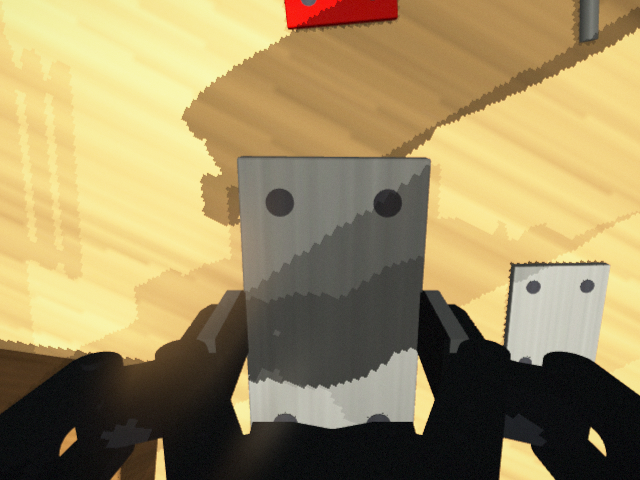

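Plate held squarely: its low end is at row 157, spanning columns 238–430. Next I'll lay it on the pile.

Run:
```python
from bed import *
zg=float(np.load("zg.npy"))
e=np.array(r.read_ee_pos()); T=mat(r.read_ee_rot()); im,C=shot("wrist")
P=(toplane(C,[(238,157),(430,157)],e[2])-e)@T; print("low-end corners in tool",P)
dx=P[:,0].mean()-.055; yc=P[:,1].mean(); print("plate centre offset along tool x",dx)
tx=.070; p=lambda h:W((tx+dx,.002-yc*0,.0125+zg+h))
q=quat(TOOL)
r.goto(p(.08),q); r.pause(.2)
r.move_l(p(.02),speed=.12)
hit=r.move_l(p(-.006),speed=.02,guard=4)
b=inb(r.read_ee_pos())[0]; print(hit,b,"expected z",.0125+zg,r.read_wrist_force())
r.gripper_to(.84); print(r.read_wrist_force())
r.move_l(p(.03),speed=.1)
r.move_l(W((.0,0,.2)),speed=.3)
im,C=shot("wrist");cv2.imwrite("pics/p.png",im);import pickle;pickle.dump((im,C),open("p.pkl","wb"));print(r.read_t())
```

```text
low-end corners in tool [[ 5.48830527e-02 -2.97786834e-02  1.75575960e-05]
 [ 5.47983546e-02  2.91895142e-02  3.25967860e-04]]
plate centre offset along tool x -0.0001592963778940179
True [0.06957422 0.00199829 0.01886764] expected z 0.018965638677895115 [-0.74173764 -0.61159742  5.40393924]
[0.28578221 1.03766746 1.04729262]
14.3
```

View pics/p.png

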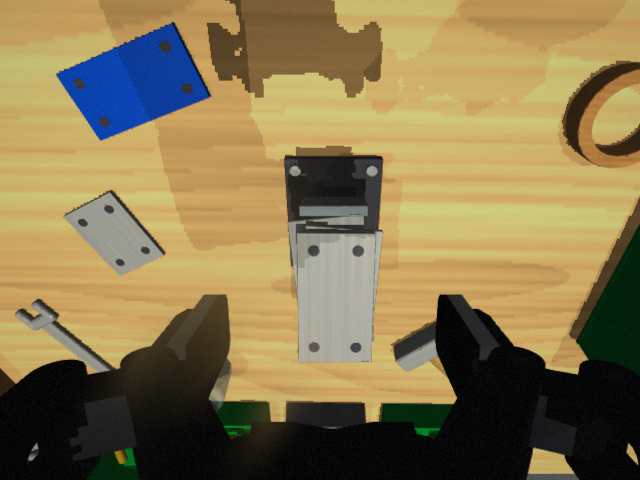

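The view shows c on the pile at (338,295), almost square and about 15 mm short of the stop at (333,210). Next I'll push on the upper ends with two spread fingertips, squeeze the sides, and push again.

```bash
cat > tap.py <<'E'
from bed import *
q=quat(TOOL)
def push(guard=8,z=0.0,speed=.03):
    r.goto(W((.155,0,.05)),q); r.gripper_to(.5,20)
    if r.move_l(W((.155,0,z)),speed=.12,guard=8): print("unexpected contact",inb(r.read_ee_pos()))
    f0=np.array(r.read_wrist_force())
    if r.move_l(W((.137,0,z)),speed=speed,guard=guard): print("early stop",inb(r.read_ee_pos()))
    hit=r.move_l(W((.116,0,z)),speed=speed*.6,guard=guard)
    r.pause(.2)
    print("push",hit,np.round(inb(r.read_ee_pos())[0],4),"f",np.round((np.array(r.read_wrist_force())-f0)@S,1))
    e=inb(r.read_ee_pos())[0]
    r.move_l(W((.150,e[1],e[2])),speed=.1); r.move_l(W((.150,0,.05)),speed=.15)
def look(n):
    r.goto(W((.02,0,.17)),q); r.pause(.2)
    im,C=shot("wrist"); cv2.imwrite(f"pics/{n}.png",im); print("t",r.read_t()); return im,C
E
python3 - <<'E'
from tap import *
push()
look("t1")
E
```

```text
push True [ 1.238e-01 -8.000e-04  1.000e-04] f [1.5 0.4 0.3]
t 19.8
```

View pics/t1.png

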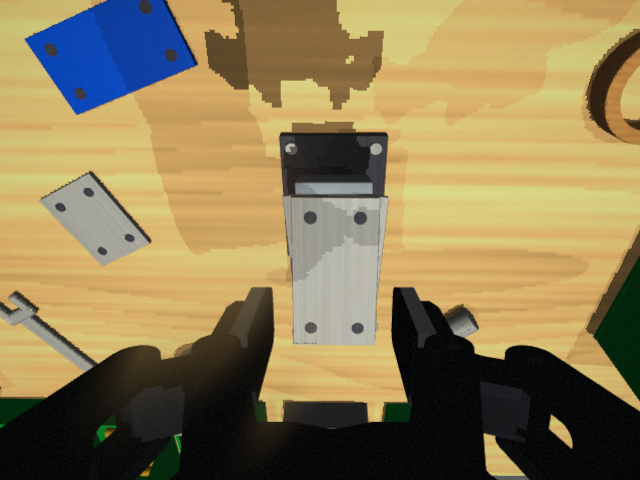

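c's low end has gone to the stop (row 195), and a and b still poke out slightly on each side. Next is a gentle side squeeze, then another push.

```bash
cat >> tap.py <<'E'
def squeeze(x,z=-.001,first=True):
    if first: r.goto(W((x,0,.05)),q); r.gripper_to(1.0,20)
    if r.move_l(W((x,0,z)),speed=.1,guard=6): print("contact on descent",inb(r.read_ee_pos()))
    r.gripper_to(0,20); r.pause(.1)
    print("squeeze",x,np.round(inb(r.read_ee_pos())[0],4),round(r.read_gripper_width(),3),round(r.read_grasp_force(),1),np.round(np.array(r.read_wrist_force())@S,1))
    r.gripper_to(.85);
E
python3 - <<'E'
from tap import *
squeeze(.055)
r.move_l(W((.082,0,-.001)),speed=.1); squeeze(.082,first=False)
r.move_l(W((.055,0,.05)),speed=.15)
push()
look("t2")
E
```

```text
squeeze 0.055 [ 0.0564 -0.0008  0.0008] 0.706 22.2 [-0.9 -2.7  6.2]
squeeze 0.082 [ 0.0817  0.0006 -0.0005] 0.704 21.6 [-3.1  3.   6. ]
push True [ 0.1223 -0.0005  0.0002] f [ 2.1 -0.1  1.2]
t 29.3083
```

Run:
```python
import cv2
a=cv2.imread("pics/t2.png")[120:360,240:440]
cv2.imwrite("pics/t2c.png",cv2.resize(a,None,fx=2.5,fy=2.5,interpolation=cv2.INTER_CUBIC))
```

```text
(no output)
```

View pics/t2c.png

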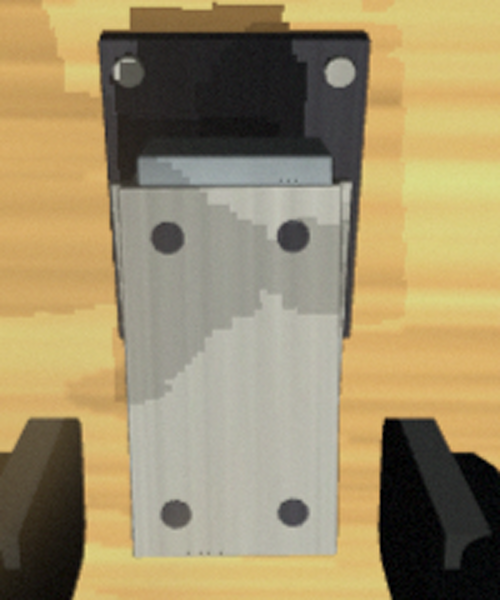

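a and b still show by 2–3 mm at the lower end (crop columns 113–120 and 342–352 at row 185). The squeeze width was 0.705 against 0.68 for a single plate. I'll squeeze at the lower end a little more firmly, then at the upper end, then push.

```bash
sed -i 's/def squeeze(x,z=-.001,first=True)/def squeeze(x,z=-.001,first=True,F=20)/; s/r.gripper_to(0,20)/r.gripper_to(0,F)/' tap.py
python3 - <<'E'
from tap import *
squeeze(.028,F=45)
for x in (.082,.028,.055):
    r.move_l(W((x,0,-.001)),speed=.12); squeeze(x,first=False,F=45)
r.move_l(W((.055,0,.05)),speed=.15)
push(guard=12)
im,C=look("t3")
a=im[120:360,240:440]
cv2.imwrite("pics/t3c.png",cv2.resize(a,None,fx=2.5,fy=2.5,interpolation=cv2.INTER_CUBIC))
import pickle;pickle.dump((im,C),open("t3.pkl","wb"))
E
```

```text
squeeze 0.028 [ 0.0292 -0.0015  0.0006] 0.694 50.2 [-2.4 -3.5  5.3]
squeeze 0.082 [ 0.0816  0.0002 -0.0007] 0.695 50.7 [-3.4  0.3  5.3]
squeeze 0.028 [ 0.0286 -0.0006 -0.0006] 0.688 50.5 [-0.5 -3.   4. ]
squeeze 0.055 [ 0.0545 -0.0001 -0.0009] 0.697 51.9 [-2.4 -0.6  4. ]
push False [ 0.1195 -0.0002  0.0011] f [ 5.4 -0.1 -2.7]
t 42.1833
```

View pics/t3c.png

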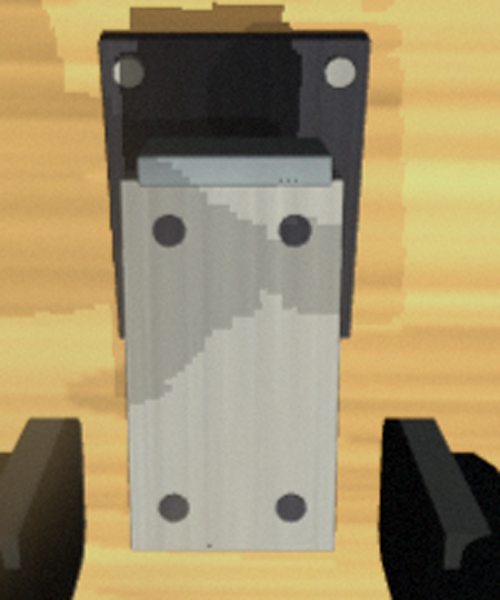

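The pile looks flush now: no lower edges show, and the stop covers c's low end. That was my 11th picture, one over the allowance of 10, so I won't view any more and will check numerically.

Run:
```python
from bed import *
import pickle
im,C=pickle.load(open("t3.pkl","rb"))
K,Rm,t=C
uv=np.array([(288.4,192),(376.8,192.4),(373.2,339.6),(292.8,339.2)])
d=(np.linalg.inv(K)@np.c_[uv,np.ones(4)].T).T@Rm; o=-Rm.T@t
ob=inb(o)[0]; db=d@S
P=ob+db*((.018-ob[2])/db[:,2])[:,None]; print(np.round(P,4),"centre",P.mean(0))
print(r.read_t(),r.read_wrist_force())
```

```text
[[ 0.0002 -0.0305  0.018 ]
 [ 0.0005  0.0287  0.018 ]
 [ 0.1097  0.0289  0.018 ]
 [ 0.1093 -0.0303  0.018 ]] centre [ 0.05493272 -0.0007653   0.018     ]
42.1833 [0.5109385  0.00907582 0.28342403]
```

c measures x = 54.9 mm, y = -0.8 mm and is parallel to the bed, so it's in place. Plates a and b are hidden, so I'll do one last gentle push with the fingertips leaning slightly downhill, which bears on a and b first. Then I'll compare images to check that nothing shifted.

Run:
```python
import tap
from tap import *
import pickle
im0,C0=pickle.load(open("t3.pkl","rb"))
q0=tap.q; th=.06; c,s=np.cos(th),np.sin(th)
tap.q=quat(S@np.array([[-c,0,-s],[0,1,0],[s,0,-c]]))
push(guard=12)
tap.q=q0
im,C=look("t4"); pickle.dump((im,C),open("t4.pkl","wb"))
d=cv2.absdiff(im,im0).max(2)[170:350,270:395]; print("camera moved",np.abs(C[2]-C0[2]).max(),"diff>25 px",(d>25).sum(),"mean",d.mean())
sh,resp=cv2.phaseCorrelate(*[np.float32(cv2.cvtColor(x,6)[200:340,290:375]) for x in(im0,im)]);print("shift px",sh,resp)
# side profile: any lower plate showing beside c, rows at both ends
g=cv2.cvtColor(im,cv2.COLOR_BGR2GRAY)
for row in (205,240,300,335): 
    e=np.abs(np.diff(cv2.GaussianBlur(g,(1,5),0)[row,278:390].astype(int))); print(row,[(278+i,int(e[i])) for i in np.where(e>18)[0]])
```

```text
push False [ 0.1193 -0.      0.0005] f [ 6.6  1.  -4.8]
t 47.95
camera moved 0.0001496346643518054 diff>25 px 68 mean 3.3152
shift px (-0.005169313835814648, -0.1304038681282833) 1.0009157363279366
205 [(np.int64(283), 89), (np.int64(287), 28), (np.int64(288), 59), (np.int64(375), 24), (np.int64(376), 95), (np.int64(382), 50), (np.int64(383), 66)]
240 [(np.int64(285), 30), (np.int64(286), 66), (np.int64(288), 24), (np.int64(289), 56), (np.int64(352), 22), (np.int64(375), 71), (np.int64(379), 32), (np.int64(380), 76), (np.int64(381), 19)]
300 [(np.int64(290), 25), (np.int64(291), 30), (np.int64(374), 24)]
335 [(np.int64(292), 27)]
```

The pile didn't shift, each side shows one clean plate edge, and the push ended firm against the stop at the same place. I'm handing it in.

Run:
```python
from rig import r
print(r.read_t(), r.finish_job())
```

```text
the job is handed in; nothing more can be done
47.95 None
```

Handed in at 48 s: plate_c is on b on a, pushed against the stop and squeezed flush; c measured 54.9 mm along the bed, 0.8 mm off its middle and square to it, while a and b were hidden and judged only from clean side edges and a firm final push, and I viewed 11 pictures against the limit of 10.

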